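# Wipe the hand stamp along its stand and drop it into the parking groove

## Task

The rubber stamp standing on the wooden stamp stand has been used and should be put away. Take it by its straight round handle and, without lifting it off the stand, draw it along the grey felt, which wipes its rubber, until it drops into the wide groove at the end of the stand; stop there and leave it standing upright on the groove's floor. Leave the other, ball-knobbed stamp, which stands on the desk beside the stand, where it is.

Things in the scene. Friction and masses are not known exactly. Their poses are not given: they have to be found in the camera images.
- stamp: The stamp to move: wooden, 85 mm tall, standing upright on the stand's felt 85 to 150 mm from the middle of the wide groove. Base 27 mm (x) by 54 mm (y) by 20 mm high, its long side across the stand within 7 degrees. On it a straight round handle, 24 mm thick from 30 to 80 mm above the underside; grip it about 55 mm up, from any side. Origin: centre of the underside, z up. About 70 g.
- desk_stamp: The other stamp, with a ball-shaped knob, 70 mm tall, base 27 x 54 mm, which stands on the desk beside the stand. To be left alone. Origin: centre of its underside, z up.
- stand: Wooden block fixed on the desk at any yaw, 240 mm (x) by 90 mm (y), top 28 mm high. Origin: centre of its underside. x points to the wide-groove end. Along x: at -95 mm a pen groove 12 mm wide, too narrow for the stamp; grey felt, flush, -84 to +54 mm; parking groove +64 to +106 mm, 14 mm deep, across the whole width; then an end stop, to +120 mm, rising 8 mm above the top.
- park (a point): The middle of the wide groove's cork-lined floor, 85 mm from the stand's middle along its x and 14 mm above the desk (14 mm below the stand's top). Its axes are those of the stand: x along the stand to the end stop, y along the groove, z up.
Things that resemble listed ones, but are neither listed nor needed, are in the scene too. What is shaped like the stamp but yellow is not meant.

How it is judged (in metres and radians):
On the way:
1. the stamp, held in the fingers, is drawn over the last part of the felt, resting on it or less than 8 mm above it (x of stamp in the frame of park between -0.08 and -0.02 m and z of stamp in the frame of park between 0.008 and 0.022 m and contact force between the fingers and stamp above 0.5 N), for 0.05 s.
At the end, for the whole second after the job is handed in: The stamp stands upright (within about 8 degrees) and at rest on the floor of the wide groove: its underside within 4 mm of the floor, its middle within 12 mm of the groove's middle along the stand and within 20 mm of it across the stand (x of stamp in the frame of park between -0.012 and 0.012 m and y of stamp in the frame of park between -0.02 and 0.02 m and z of stamp in the frame of park between -0.004 and 0.004 m and angle between stamp's own z axis and vertical below 0.15 rad and linear speed of stamp below 0.02 m/s); the robot touches nothing.
It fails at once if the stamp is lifted more than 8 mm above the stand's top (z of stamp in the frame of park above 0.022 m).
It fails at once if the other stamp is moved more than 30 mm (distance of desk_stamp from where it was at the start of the episode above 0.03 m).
It also fails if it takes over 35 s, if anything falls off the work surface, if the arm or the gripper's body presses on something with over 40 N, if the wrist force passes 120 N, or if a joint passes its speed limit or range.

## Robot

A 6-joint arm with a two-finger parallel gripper is mounted at the origin on a cart in front of the work surface, level with it; the furniture and walls round the work are solid. World frame = base frame: x ahead of the robot, y to its left, z up, the work surface at z = 0. Lengths are in m, angles in degrees, forces in N, time in s.
With the tool pointing down it reaches from about 0.25 to 0.725 m from the base axis. Payload 9.7 kg.
Tool frame: the origin (TCP) lies where the fingers leave the gripper's body, on its centre line; the fingertips stand 73 mm ahead of it and the grasp point (between the pads) lies 54 mm ahead of it; z points along the fingers, y is the line along which they close (so a half turn about z gives the same grasp; the last joint's range is limited). The gripper opens to 85 mm and grips with 20 to 120 N. Pads are 22 mm wide; open, the fingers measure 114 mm over their backs; the gripper's body (76 mm by 85 mm) begins 54 mm behind the grasp point. The pads swing forward as they close: fully open they stand 13 mm farther back than shut.
Start: joints at [-71.391, 4.979, 10.078, 95.1, 0, 90], TCP at [0.176, -0.521, 0.304] pointing down, gripper open.
Joint ranges: [-179.16, 179.16], [-48.56, 103.87], [-65.8, 70.77], [-126.05, 130.52], [-82.76, 87.17], [-180, 180]. Speed limits (degrees/s): [127.2, 127.2, 147.25, 180, 180, 180].

## Interface

Orientations are given as [roll, pitch, yaw] about the fixed x, y, z axes, in that order (R = Rz(yaw) Ry(pitch) Rx(roll)).
In Python, from workcell import sensors, imaging, bot gives the robot as it stands.
- The arm moves only by the tool apply_moves, never from a script. Its argument "rows" is a list of rows, each a list of 3 entries, a list of its own where there are three numbers: the shift along the tool's x, y, z in units of 10 cm (1.0 is 10 cm), then the turn, a rotation vector about the tool's x, y, z in units of 30 degrees (1.0 is 30 degrees), then the opening, from 0 (shut) to 1 (fully open). A call has 1 to 20 rows; each row is the pose to reach, as a shift and turn from the pose commanded when the call began, along the tool's axes at that moment; what a row does not reach only later rows make up. A row lasts 1/10 s, in which the tool goes at most 50 mm and 8.59 degrees, less where a joint would pass 70% of its speed; a pose out of reach is approached as far as the arm can. A call with a number of a shift or a turn outside -1 to 1 is refused whole. A call with a gripper value outside its range is refused whole. The fingers move at their own pace and stop on an object; "force" is the grip in N (left out, the last holds). Time passes only in rows, so rows that repeat a pose let the fingers close. It gives the time, the measured TCP pose, the force, the opening and the grip force at its end, in the units of the state.
- sensors.get_obs(): the state, without advancing time (a new reading comes with each control period).
- imaging.camera(name): name is "side" or "top"; returns (picture, depth): 384x512x3 uint8, red, green, blue; 384x512 float32, m along the optical axis (not along the pixel's ray), 0 where there is no reading.
- imaging.get_calibration(name): a dict with "intrinsics" (3x3 intrinsics, pixels), "dist_coeffs" ([k1, k2, p1, p2, k3] as OpenCV has them; the pictures are not rectified), "world_from_camera" (4x4, takes a point from camera to world coordinates). Camera axes: x right, y down, z forward; pixel columns grow to the right and rows downward; lengths in m; the calibration is good to about 2 mm. A picture is of the moment at which its call begins. get_calibration takes no time and is no camera call.
- bot.job_done(): hands the job in; it is judged then, once.
The state is a dict: "time": time; "q": joint angles; "qd": joint speeds; "joint_efforts": joint torques, N m; "ee_pos": TCP position; "tcp_rot": TCP orientation; "wrist_force": force on the tool from outside, world axes, zero at the start; "torque": the same for the moment, N m; "opening": finger opening in m; "grasp_force": force on a finger pad.
Only numpy, scipy, OpenCV 4.12 (cv2) and the standard library are available. Lean on these libraries where they do the work, as an engineer would, in place of code of your own. Each camera call takes 0.05 s, during which the arm holds its last target. There are 200 camera calls.

## Working session

There is one attempt and no reset: what is moved stays moved. The work goes in short steps, Python scripts to look and compute and a tool call to move; the robot and the scene stay as the last step left them, time stands still between calls to the robot, and variables do not carry over. Pictures are saved under pics/ and viewed, at most 10 in all, crops included, and the job is handed in when it is done.

Besides the shell and the picture viewer there is one more tool, called after "Emit:" as name(argument=value, ...), one argument or row to a line, values as JSON. apply_moves: Moves the arm, as the interface text tells. Its arguments: {"type":"object","properties":{"rows":{"type":"array"},"force":{"type":"number"}},"required":["rows"]}

```bash
mkdir -p pics; cat > h.py <<'E'
import numpy as np, cv2
from workcell import sensors, imaging, bot
def grab(n):
    p,d=imaging.camera(n); np.savez(f'{n}.npz',p=p,d=d); return p,d
def rays(n,uv):
    c=imaging.get_calibration(n); K=np.array(c['intrinsics']);D=np.array(c['dist_coeffs'],float);T=np.array(c['world_from_camera'])
    u=cv2.undistortPoints(np.array(uv,float).reshape(-1,1,2),K,D).reshape(-1,2)
    return T, np.c_[u,np.ones(len(u))]
def plane(n,uv,z):
    T,r=rays(n,uv); d=r@T[:3,:3].T; o=T[:3,3]; return o+d*((z-o[2])/d[:,2])[:,None]
def cloud(n,d):
    v,u=np.mgrid[:384,:512]; T,r=rays(n,np.c_[u.ravel(),v.ravel()])
    P=(r*d.ravel()[:,None])@T[:3,:3].T+T[:3,3]; P[d.ravel()==0]=np.nan
    return P.reshape(384,512,3)
E
python3 - <<'E'
from h import *
for n in('top','side'):
    p,d=grab(n); cv2.imwrite(f'pics/{n}0.png',p[...,::-1]); print(n,imaging.get_calibration(n)['world_from_camera'])
print(sensors.get_obs())
E
```

```text
top [[-0.02952292 -0.99305828  0.11385798  0.43793326]
 [-0.99940261  0.02727854 -0.02122034 -0.03577568]
 [ 0.01796716 -0.11441645 -0.99327038  0.9291777 ]
 [ 0.          0.          0.          1.        ]]
side [[-0.98796783 -0.10360748  0.11482621  0.42655128]
 [-0.15320675  0.5541058  -0.81822641  0.65060633]
 [ 0.0211485  -0.82597352 -0.56331207  0.5400889 ]
 [ 0.          0.          0.          1.        ]]
{'time': 0.1, 'q': array([-7.13901073e+01,  5.00873636e+00,  1.00397784e+01,  9.51006798e+01,
       -1.07043208e-04,  9.00031808e+01]), 'qd': array([ 0.01721884, -0.12439128,  0.07290748, -0.06359826,  0.04634308,
        0.04027285]), 'joint_efforts': array([ 8.21184699e-05, -5.21563697e+01,  4.65653479e+01,  1.61310862e-02,
        9.39178130e-05,  1.35433339e-05]), 'ee_pos': array([ 0.1754789 , -0.52112857,  0.30325339]), 'tcp_rot': array([-1.79930362e+02,  1.10909111e-04,  1.86067120e+01]), 'wrist_force': array([ 0.42959313,  0.91981028, -0.25310385]), 'torque': array([ 0.00631065, -0.02292405,  0.02865587]), 'grasp_force': 0.0, 'opening': 0.0854433988967813}
```

View pics/top0.png

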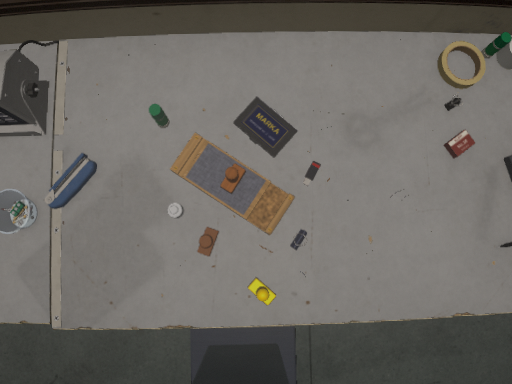

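View pics/side0.png

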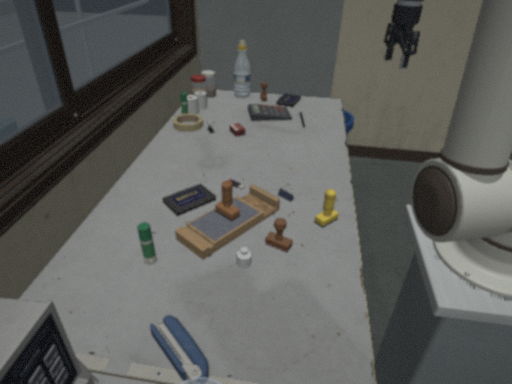

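The top view shows the stand from (187,150) to (278,215), with the cork groove at about (270,205). On its felt stands the wooden stamp, handle at (232,174). The other candidates are the ball-knobbed stamp on the desk at (207,241) and the yellow one at (262,291). The side view shows the straight handle at (228,195) on the felt. The stamp at top (232,174) is the one that fits. I'll confirm this in an enlarged crop while measuring.

```bash
python3 - <<'E'
from h import *
z=np.load('top.npz');p,d=z['p'],z['d'];P=cloud('top',d)
s=np.load('side.npz')
a=cv2.resize(p[130:255,160:300],None,fx=4,fy=4,interpolation=2)[:500,:560]
b=cv2.resize(s['p'][165:265,170:310],None,fx=4,fy=4,interpolation=2)
b=cv2.resize(b,(240,171)); c=np.zeros((500,800,3),np.uint8);c[:,:560]=a;c[:171,560:]=b
cv2.imwrite('pics/crop.png',c[...,::-1])
# stand mask: height, region
m=np.zeros((384,512),bool);m[125:245,160:305]=1
Z=P[...,2]; print('desk z',np.nanmedian(Z[m]))
top=m&(Z>.018)&(Z<.045)
n,l,st,ce=cv2.connectedComponentsWithStats(top.astype(np.uint8))
k=1+np.argmax(st[1:,4]); q=P[l==k]; print(st[k],q.mean(0))
r=cv2.minAreaRect(P[m&(Z>.008)&(np.abs(P[...,0]-q[:,0].mean())<.13)][:,:2].astype(np.float32)*1000);print('rect all',r)
print('rect top',cv2.minAreaRect(q[:,:2].astype(np.float32)*1000))
h=m&(Z>.095); print('handle top',h.sum(),P[h].mean(0), P[h][:,2].max(), cv2.minAreaRect(P[h][:,:2].astype(np.float32)*1000))
# side cloud
PS=cloud('side',s['d']);c0=P[h].mean(0)
hs=(np.hypot(PS[...,0]-c0[0],PS[...,1]-c0[1])<.03)&(PS[...,2]>.062)
print('side handle',hs.sum(),PS[hs].mean(0),PS[hs].min(0),PS[hs].max(0))
bs=m&(Z>.042)&(Z<.056)&(np.hypot(P[...,0]-c0[0],P[...,1]-c0[1])<.05)
print('base',bs.sum(),cv2.minAreaRect(P[bs][:,:2].astype(np.float32)*1000))
print('corners by rays z=.028', plane('top',[(196,134),(171,170),(294,197),(272,233)],.028))
E
```

```text
desk z 0.0005769866227928189
[ 170  132  101   88 3715] [0.57904086 0.02307751 0.02721039]
rect all ((569.758544921875, -0.11676025390625), (286.5080871582031, 240.84942626953125), 89.88896942138672)
rect top ((579.777587890625, 21.483978271484375), (183.93190002441406, 90.4257583618164), 54.865238189697266)
handle top 144 [ 0.56981047 -0.00425601  0.10914347] 0.11470008243392449 ((570.3448486328125, -4.077712059020996), (22.111867904663086, 22.353191375732422), 86.1419906616211)
side handle 243 [0.57037713 0.0037924  0.09087178] [ 0.55931461 -0.01032658  0.06252964] [0.58380422 0.01111855 0.11359373]
base 234 ((571.001708984375, -3.935638427734375), (26.906360626220703, 54.05125427246094), 56.022544860839844)
corners by rays z=.028 [[ 0.66452612  0.06755983  0.028     ]
 [ 0.59260584  0.11826868  0.028     ]
 [ 0.53186234 -0.12448879  0.028     ]
 [ 0.46216407 -0.07863569  0.028     ]]
```

View pics/crop.png

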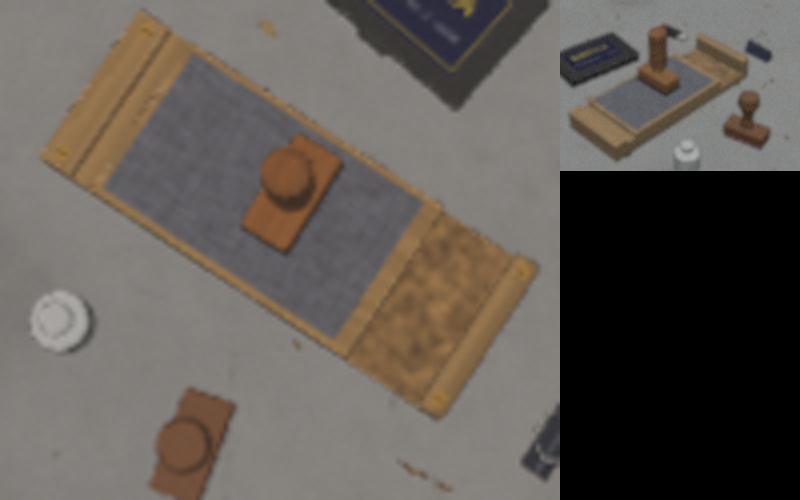

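The crop confirms it. The stamp on the felt has a straight handle, while the desk stamp at lower left has a ball knob. Measured sizes agree with the given ones: base 27x54 mm, handle 22 to 24 mm, top at 113 mm, stand width 90 mm. Stand x points along (-.5755,-.818), and park is at about (.515,-.071). The stamp sits at park x of about -87 mm. Next I move towards it.

Emit:
apply_moves(
  rows=[
    [[0.4,-0.27,0],[0,0,0],1],
    [[0.8,-0.54,0],[0,0,0],1],
    [[1.0,-0.68,0],[0,0,0],1],
  ],
  force=40,
)

```text
time: 0.4
ee_pos: [0.2497, -0.4227, 0.3037]
tcp_rot: [-179.9, -0.0, 18.7]
wrist_force: [0.5, -0.5, 0.6]
opening: 0.0854
grasp_force: 0.0
```

```bash
python3 -c "
from h import *
o=sensors.get_obs();print(o['time'],o['q'],o['ee_pos'],o['tcp_rot'])"
```

```text
0.4 [-5.94409628e+01 -3.06866593e+00  1.89617340e+00  9.50102710e+01
  3.06041319e-02  1.01903371e+02] [ 0.24971309 -0.42270844  0.30366154] [-1.79949233e+02 -2.05752300e-02  1.86556452e+01]
```

Emit:
apply_moves(
  rows=[
    [[0.25,-0.17,0],[0,0,-0.25],1],
    [[0.5,-0.34,0],[0,0,-0.5],1],
    [[0.75,-0.51,0],[0,0,-0.75],1],
    [[1.0,-0.68,0],[0,0,-1.0],1],
    [[1.0,-0.68,0],[0,0,-1.0],1],
  ],
)

```text
time: 0.9
ee_pos: [0.323, -0.3264, 0.3038]
tcp_rot: [-180.0, -0.0, 49.0]
wrist_force: [0.6, -0.2, -0.6]
opening: 0.0854
grasp_force: 0.0
```

Emit:
apply_moves(
  rows=[
    [[0.25,0,0],[0,0,-0.25],1],
    [[0.5,0,0],[0,0,-0.5],1],
    [[0.75,0,0],[0,0,-0.75],1],
    [[1.0,0,0],[0,0,-1.0],1],
    [[1.0,0,0],[0,0,-1.0],1],
  ],
)

```text
time: 1.4
ee_pos: [0.3888, -0.2524, 0.3035]
tcp_rot: [-180.0, -0.0, 78.9]
wrist_force: [-0.3, -0.8, 0.4]
opening: 0.0852
grasp_force: 0.0
```

Emit:
apply_moves(
  rows=[
    [[0.25,0.13,0],[0,0,-0.25],1],
    [[0.5,0.25,0],[0,0,-0.5],1],
    [[0.75,0.37,0],[0,0,-0.75],1],
    [[1.0,0.5,0],[0,0,-1.0],1],
    [[1.0,0.5,0],[0,0,-1.0],1],
  ],
)

```text
time: 1.9
ee_pos: [0.4575, -0.1644, 0.3033]
tcp_rot: [-180.0, -0.0, 108.8]
wrist_force: [-0.4, -0.5, -0.5]
opening: 0.0854
grasp_force: 0.0
```

Emit:
apply_moves(
  rows=[
    [[0.15,0.2,0],[0,0,-0.25],1],
    [[0.3,0.4,0],[0,0,-0.5],1],
    [[0.45,0.6,0],[0,0,-0.75],1],
    [[0.6,0.8,0],[0,0,-1.0],1],
    [[0.6,0.8,0],[0,0,-1.0],1],
    [[0.6,0.8,0],[0,0,-1.0],1],
  ],
)

```text
time: 2.5
ee_pos: [0.5129, -0.0838, 0.3036]
tcp_rot: [-180.0, -0.0, 138.4]
wrist_force: [-1.3, -0.2, 0.1]
opening: 0.0854
grasp_force: 0.0
```

Emit:
apply_moves(
  rows=[
    [[0.05,0.45,0.2],[0,0,-0.1],1],
    [[0.09,0.96,0.5],[0,0,-0.21],1],
    [[0.09,0.96,0.5],[0,0,-0.21],1],
    [[0.09,0.96,0.5],[0,0,-0.21],1],
    [[0.09,0.96,0.5],[0,0,-0.21],1],
  ],
)

```text
time: 3.0
ee_pos: [0.5694, -0.0064, 0.2547]
tcp_rot: [-180.0, 0.0, 144.7]
wrist_force: [0.1, 0.1, 0.7]
opening: 0.0854
grasp_force: 0.0
```

```bash
python3 - <<'E'
from h import *
p,d=grab('side');P=cloud('side',d)
h=(np.hypot(P[...,0]-.5703,P[...,1]+.004)<.03)&(P[...,2]>.062)&(P[...,2]<.105)
q=P[h];print(len(q),q.mean(0))
# circle fit of radius 12
from scipy.optimize import least_squares
r=least_squares(lambda c:np.hypot(q[:,0]-c[0],q[:,1]-c[1])-.012,[.57,-.004],loss='soft_l1',f_scale=.002);print('handle axis',r.x,np.std(r.fun))
print(sensors.get_obs()['ee_pos'],sensors.get_obs()['tcp_rot'])
cv2.imwrite('pics/s1.png',cv2.resize(p[90:290,130:350],None,fx=3,fy=3)[...,::-1])
E
```

```text
178 [0.57023033 0.00485404 0.08383372]
handle axis [ 0.57185917 -0.00455826] 0.0009808567985563857
[ 0.56952065 -0.00650444  0.25512592] [1.79977594e+02 7.02935362e-02 1.44733892e+02]
```

View pics/s1.png

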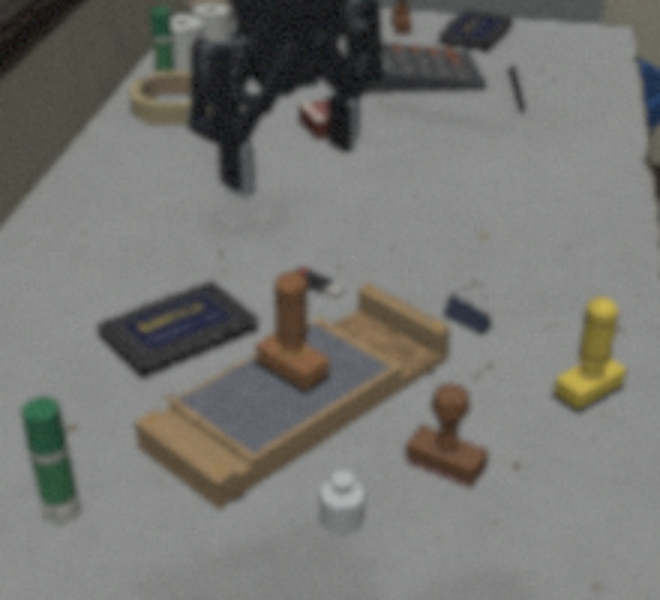

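The crop shows the open fingers above the stamp, at (240,180) and (345,140), straddling the handle at (290,300) along the stand, with a clear way down. I descend next.

Emit:
apply_moves(
  rows=[
    [[0,0.03,0.25],[0,0,0],1],
    [[0,0.03,0.5],[0,0,0],1],
    [[0,0.03,0.75],[0,0,0],1],
    [[0,0.03,0.9],[0,0,0],1],
    [[0,0.03,0.9],[0,0,0],1],
    [[0,0.03,0.9],[0,0,0],1],
  ],
)

```text
time: 3.65
ee_pos: [0.5718, -0.0031, 0.1652]
tcp_rot: [180.0, 0.1, 144.8]
wrist_force: [0.1, 0.2, -0.5]
opening: 0.0856
grasp_force: 0.0
```

Emit:
apply_moves(
  rows=[
    [[0,0,0.15],[0,0,0],1],
    [[0,0,0.27],[0,0,0],1],
    [[0,0,0.27],[0,0,0],0.7],
    [[0,0,0.27],[0,0,0],0.5],
    [[0,0,0.27],[0,0,0],0.4],
    [[0,0,0.27],[0,0,0],0.3],
    [[0,0,0.27],[0,0,0],0.1],
    [[0,0,0.27],[0,0,0],0.1],
    [[0,0,0.27],[0,0,0],0.1],
    [[0,0,0.27],[0,0,0],0.1],
    [[0,0,0.27],[0,0,0],0.1],
    [[0,0,0.27],[0,0,0],0.1],
  ],
  force=30,
)

```text
time: 4.85
ee_pos: [0.5718, -0.0026, 0.1371]
tcp_rot: [180.0, 0.0, 144.9]
wrist_force: [-0.0, 0.6, 2.3]
opening: 0.0233
grasp_force: 31.4
```

Gripped at 23 mm opening. I now draw it along the felt (tool -y), centring it across by 7 mm on the way.

Emit:
apply_moves(
  rows=[
    [[0,-0.05,0],[0,0,0],0.1],
    [[0.01,-0.1,0],[0,0,0],0.1],
    [[0.01,-0.16,0],[0,0,0],0.1],
    [[0.02,-0.22,0],[0,0,0],0.1],
    [[0.02,-0.28,0],[0,0,0],0.1],
    [[0.03,-0.34,0],[0,0,0],0.1],
    [[0.03,-0.4,0],[0,0,0],0.1],
    [[0.04,-0.46,0],[0,0,0],0.1],
    [[0.04,-0.52,0],[0,0,0],0.1],
    [[0.05,-0.58,0],[0,0,0],0.1],
    [[0.05,-0.64,0],[0,0,0],0.1],
    [[0.06,-0.7,0],[0,0,0],0.1],
    [[0.07,-0.76,0],[0,0,0],0.1],
    [[0.07,-0.82,0],[0,0,0],0.1],
    [[0.07,-0.86,0],[0,0,0],0.1],
    [[0.07,-0.89,0],[0,0,0],0.1],
    [[0.07,-0.89,0],[0,0,0],0.1],
    [[0.07,-0.89,0],[0,0,0],0.1],
  ],
)

```text
time: 6.65
ee_pos: [0.5146, -0.0714, 0.1365]
tcp_rot: [-180.0, -0.0, 144.9]
wrist_force: [0.2, -0.2, -1.0]
opening: 0.0235
grasp_force: 31.3
```

```bash
python3 - <<'E'
from h import *
p,d=grab('side')
cv2.imwrite('pics/s2.png',cv2.resize(p[130:270,170:330],None,fx=4,fy=4,interpolation=2)[...,::-1])
t,_=grab('top')
cv2.imwrite('pics/t2.png',cv2.resize(t[125:245,165:305],None,fx=4,fy=4,interpolation=2)[...,::-1])
E
```

```text
(no output)
```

View pics/s2.png

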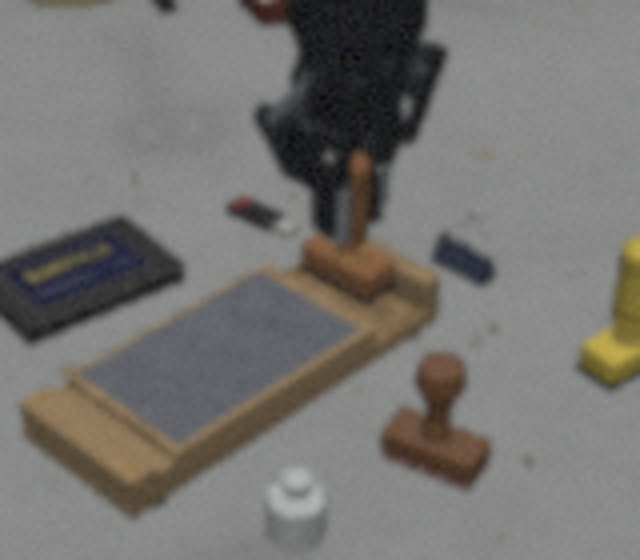

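The crop shows the stamp held upright above the groove, base at (350,265), with the desk stamp untouched at (440,420). I lower it 14 mm.

Emit:
apply_moves(
  rows=[
    [[0,0,0.03],[0,0,0],0.1],
    [[0,0,0.06],[0,0,0],0.1],
    [[0,0,0.09],[0,0,0],0.1],
    [[0,0,0.11],[0,0,0],0.1],
    [[0,0,0.13],[0,0,0],0.1],
    [[0,0,0.13],[0,0,0],0.1],
    [[0,0,0.13],[0,0,0],0.1],
  ],
)

```text
time: 7.45
ee_pos: [0.5148, -0.0713, 0.1239]
tcp_rot: [180.0, 0.0, 144.9]
wrist_force: [-0.1, 0.8, -0.6]
opening: 0.0229
grasp_force: 31.3
```

```bash
python3 - <<'E'
from h import *
p,d=grab('side');P=cloud('side',d)
cv2.imwrite('pics/s3.png',cv2.resize(p[130:270,170:330],None,fx=4,fy=4,interpolation=2)[...,::-1])
E
```

```text
(no output)
```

View pics/s3.png

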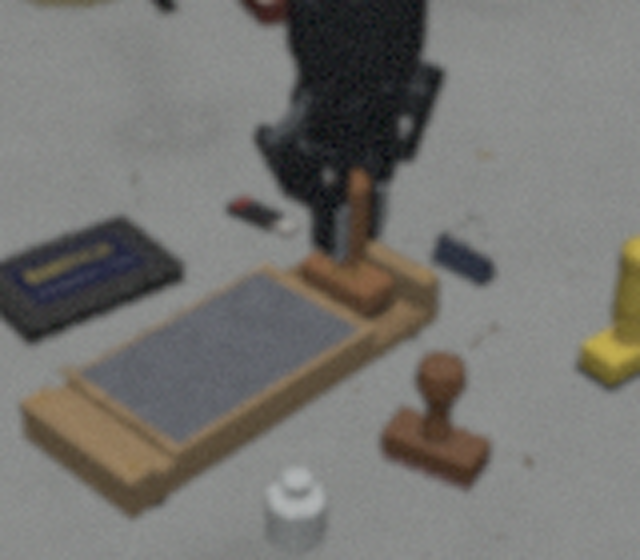

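The stamp has sunk into the groove, base at (350,280), with no contact force. I go down 1 mm more, release and rise.

Emit:
apply_moves(
  rows=[
    [[0,0,0.01],[0,0,0],0.1],
    [[0,0,0.015],[0,0,0],0.1],
    [[0,0,0.015],[0,0,0],0.1],
    [[0,0,0.015],[0,0,0],0.35],
    [[0,0,0.015],[0,0,0],0.5],
    [[0,0,0.015],[0,0,0],0.7],
    [[0,0,0.015],[0,0,0],1],
    [[0,0,0.015],[0,0,0],1],
    [[0,0,0.015],[0,0,0],1],
    [[0,0,0.015],[0,0,0],1],
    [[0,0,0.015],[0,0,0],1],
  ],
)

```text
time: 8.6
ee_pos: [0.5148, -0.0713, 0.1224]
tcp_rot: [180.0, 0.0, 144.9]
wrist_force: [-0.2, 0.2, -0.3]
opening: 0.0855
grasp_force: 0.0
```

Emit:
apply_moves(
  rows=[
    [[0,0,-0.1],[0,0,0],1],
    [[0,0,-0.3],[0,0,0],1],
    [[0,0,-0.6],[0,0,0],1],
    [[0,0,-1.0],[0,0,0],1],
    [[0,0,-1.0],[0,0,0],1],
    [[0,0,-1.0],[0,0,0],1],
  ],
)

```text
time: 9.2
ee_pos: [0.5152, -0.0714, 0.2239]
tcp_rot: [179.9, 0.1, 144.9]
wrist_force: [-0.6, 0.5, -0.5]
opening: 0.0855
grasp_force: 0.0
```

```bash
python3 - <<'E'
from h import *
p,d=grab('side');P=cloud('side',d)
from scipy.optimize import least_squares
for a,b in((.045,.065),(.065,.092)):
    q=P[(np.hypot(P[...,0]-.515,P[...,1]+.071)<.022)&(P[...,2]>a)&(P[...,2]<b)]
    r=least_squares(lambda c:np.hypot(q[:,0]-c[0],q[:,1]-c[1])-.012,[.515,-.071],loss='soft_l1',f_scale=.002);print(len(q),r.x)
q=P[(np.hypot(P[...,0]-.515,P[...,1]+.071)<.03)&(P[...,2]<.15)];print('top z',q[:,2].max())
cv2.imwrite('pics/s4.png',cv2.resize(p[100:270,150:330],None,fx=3.5,fy=3.5,interpolation=2)[...,::-1])
E
```

```text
67 [ 0.5151693  -0.07239063]
103 [ 0.51581773 -0.07213304]
top z 0.09915028085472016
```

View pics/s4.png

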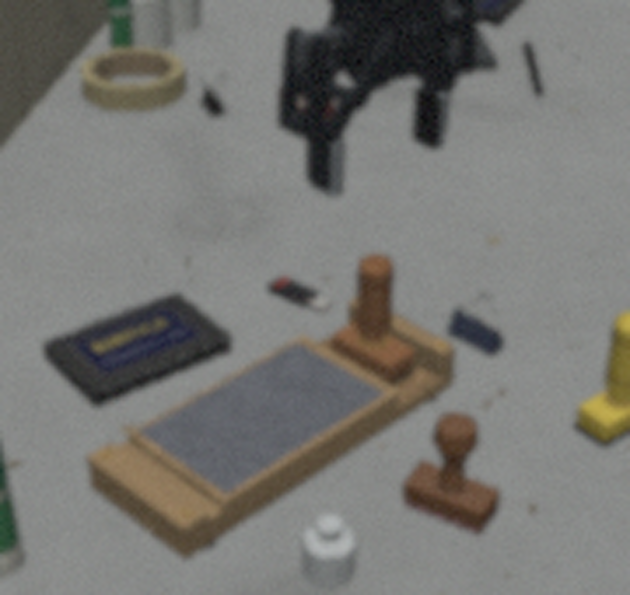

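The stamp stands upright in the groove, at (373,330) in the crop. Its top is at z = 99 mm, as it should be on the groove floor (14 + 85), it is about 1 mm from park, and the gripper is clear.

```bash
python3 -c "
from workcell import bot
print(bot.job_done())"
```

```text
the job is handed in; nothing more can be done
None
```

I drew the stamp along the felt into the wide groove, where it stands upright on the floor about 1 mm from the middle; the desk stamp was not touched, and the job was handed in after about 9 s (no verdict was shown).

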